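Nudge the drilling template over its two locating pins

ROBOT

A 6-joint arm with a two-finger parallel gripper is mounted at the origin on the work surface. World frame = base frame: x ahead of the robot, y to its left, z up, the work surface at z = 0. Lengths are in mm, angles in rad, forces in N, time in s.
With the tool pointing down it reaches from about 350 to 850 mm from the base axis. Payload 8.1 kg.
Tool frame: the origin (TCP) lies at the very end of the fingers, on their centre line; the grasp point (between the pads) lies 19 mm behind it (grip_depth is the distance from the TCP to the grasp point, in mm); z points along the fingers, y is the line along which they close (so a half turn about z gives the same grasp; the last joint's range is limited). The gripper opens to 85 mm and grips with 20 to 120 N. Pads are 22 mm wide; open, the fingers measure 114 mm over their backs; the gripper's body (76 mm by 85 mm) begins 54 mm behind the grasp point. The pads swing forward as they close: fully open they stand 13 mm farther back than shut.
Start: joints at [-1.275, 0.13, 1.488, -0, 1.523, -0.085], TCP at [223.018, -557.017, 231.292] pointing down, gripper open.
Joint ranges: [-2.96, 2.96], [-0.89, 2.26], [0.02, 2.5], [-1.34, 4.48], [0, 2.73], [-2.66, 2.66]. Speed limits (rad/s): [2.39, 2.39, 2.79, 3.14, 3.14, 3.14].

INTERFACE

Orientations are given as a unit quaternion [x, y, z, w].
In Python, from rig import move_pose, move_straight, set_joints, grip, wait, solve_ik, get_state, read_camera, camera_model, MotionError, hand_in, grip_depth gives the robot as it stands. Calls block until the motion is done:
- move_pose(position, orientation): joint-space move of the TCP to a pose.
- move_straight(position, orientation=None, vel=150, f_stop=None): straight line of the TCP; orientation=None keeps the orientation; vel is the mean speed in mm/s. With f_stop (N) it stops when the force on the tool has changed by that much, and returns True; else False.
- set_joints(angles): joint-space move.
- grip(opening, force=None): finger opening in mm; force is the grip in N (None keeps the last); returns when the fingers have stopped.
- wait(seconds).
- solve_ik(position, orientation): joint angles nearest the present ones, or None.
- get_state(): the state.
- read_camera(name): name is "scene" or "top" or "wrist"; returns (picture, depth): 384x512x3 uint8, red, green, blue; 384x512 float32, mm along the optical axis (not along the pixel's ray), 0 where there is no reading.
- camera_model(name): a dict with "mtx" (3x3 intrinsics, pixels), "pose" (4x4, takes a point from camera to world coordinates); the wrist camera has in their place "T_tool_cam" (4x4, takes a point from camera to tool coordinates, whose origin is the TCP and whose axes are the flange's). Camera axes: x right, y up, looking along -z (the intrinsics and any distortion apply to the point x, -y, -z); pixel columns grow to the right and rows downward; lengths in mm; the calibration is good to about 2 mm. A picture is of the moment at which its call begins: read the wrist's pose just before it. camera_model takes no time and is no camera call.
A pose or a line that the arm cannot do raises MotionError and nothing moves.
- hand_in(): hands the job in; it is judged then, once.
The state is a dict: "time_s": time; "joint_pos": joint angles; "joint_vel": joint speeds; "effort": joint torques, N m; "ee_pos": TCP position; "eef_rot": TCP orientation; "force": force on the tool from outside, world axes, zero at the start; "ft_torque": the same for the moment, N m; "width": finger opening in mm; "finger_force": force on a finger pad.
Only numpy, scipy, OpenCV 4.12 (cv2) and the standard library are available. Lean on these libraries where they do the work, as an engineer would, in place of code of your own. Each camera call takes 0.05 s, during which the arm holds its last target. There are 200 camera calls.

TASK

The aluminium sole-template plate lies askew, propped on the two brass locating pins of the drilling fixture. Nudge it sideways with the fingertips (the green fence helps to square it up) until its two holes drop over the two pins and it lies flat on the board; do not lift or carry it. Leave the wooden last, the jar and the screwdriver where they are.

Things in the scene. Friction and masses are not known exactly. Their poses are not given: they have to be found in the camera images.
- fixture: Fixed plywood board, 18 mm thick, 275 (x) by 420 mm (y). Origin on the bench under the board, 110 mm from its near edge, midway along y; x towards the fence (away from the robot), y left, z up. Yaw up to 0.2 rad. A green fence bar (y -100 to +100 mm, 15 mm thick, 14 mm above the board) has its near face at x = 60.5 mm. The plate's far edge against it brings holes and pins in line in x to 1 mm.
- pin_left (a point): Foot of the left (+y) fixed brass pin on the board's top face, at fixture (-42, +70, 18) mm. 12 mm in diameter for 6 mm, then tapering to 6 mm in diameter at its top, 10 mm above the board. A red line on the board's near margin (3 mm wide, x -108 to -91 mm) marks the y of each pin, which the plate hides at first.
- pin_right (a point): Foot of the right (-y) brass pin, same size, at fixture (-42, -70, 18) mm.
- plate: Loose aluminium plate, 120 (x) by 240 (y) by 8 mm, 0.35-0.7 kg, red sole outline. Origin: centre of its underside; x to the fence, y left, z normal. Starts 16-28 mm short of the fence, up to 40 mm left or right, yaw to 0.07 rad, far edge on the board, near part propped on the pins (tilt about 0.12 rad). Seated: flat, origin at fixture (0, 0, 18) mm within 2 mm, yaw as the fixture, pins 2 mm proud.
- hole_left (a point): Centre of the plate's left (+y) hole, at the underside: plate (-42, +70, 0) mm. A round through hole, 16 mm in diameter; it goes over the left pin.
- hole_right (a point): Centre of the plate's right (-y) hole, at the underside: plate (-42, -70, 0) mm; 16 mm in diameter; it goes over the right pin.
- last: Loose wooden shoe last, about 68 mm by 150 mm long (along fixture y), 66 mm high, standing on the board behind the fence; origin at the centre of its underside. To be left alone.
- jar: Loose amber glass jar with a black cap, 56 mm in diameter, 75 mm high, standing on the board behind the fence; origin at the centre of its underside. To be left alone.
- screwdriver: Loose screwdriver with an orange handle, 150 mm long, lying on the board behind the fence; origin at the middle of its underside. To be left alone.

How it is judged (in metres and radians):
At the end, for the whole second after the job is handed in: Both holes are over their own pins (centres within 3 mm horizontally), the plate lies flat on the board (underside within 2 mm of it, tilted less than 0.025 rad) and at rest (horizontal distance between hole_left and pin_left below 0.003 m and horizontal distance between hole_right and pin_right below 0.003 m and z of plate in the frame of fixture below 0.02 m and angle between plate's own z axis and vertical below 0.025 rad and linear speed of plate below 0.01 m/s); the robot touches nothing.
It fails at once if the plate is lifted: its centre more than 15 mm above the board (z of plate in the frame of fixture above 0.033 m).
It fails at once if the plate is tipped up (tilted more than 0.3 rad) (angle between plate's own z axis and vertical above 0.3 rad).
It fails at once if the wooden last is moved more than 15 mm (distance of last from where it was at the start of the episode above 0.015 m).
It fails at once if the jar is moved more than 15 mm (distance of jar from where it was at the start of the episode above 0.015 m).
It fails at once if the screwdriver is moved more than 15 mm (distance of screwdriver from where it was at the start of the episode above 0.015 m).
It also fails if it takes over 45 s, if anything falls off the work surface, if the arm or the gripper's body presses on something with over 40 N, if the wrist force passes 120 N, or if a joint passes its speed limit or range.

## Working session

There is one attempt and no reset: what is moved stays moved. The work goes in short steps, each a Python script; the robot and the scene stay as the last script left them, time stands still between calls to the robot, and variables do not carry over. Pictures are saved under pics/ and viewed, at most 10 in all, crops included, and the job is handed in when it is done.

```bash
mkdir -p pics; ls
python3 - <<'E'
from rig import *
import cv2,numpy as np
for n in("top","scene"):
    p,d=read_camera(n); cv2.imwrite(f"pics/{n}0.png",p[:,:,::-1]); np.savez(f"pics/{n}0.npz",p=p,d=d)
    print(n,camera_model(n))
print(get_state())
E
```

```text
pics
top {'mtx': array([[437.34231702,   0.        , 253.11248438],
       [  0.        , 437.34231702, 188.64118253],
       [  0.        ,   0.        ,   1.        ]]), 'pose': array([[-2.62318079e-02,  9.96635670e-01, -7.76481406e-02,
         5.80893884e+02],
       [-9.99636657e-01, -2.66338395e-02, -4.14636726e-03,
         1.40105041e+01],
       [-6.20048563e-03,  7.75111609e-02,  9.96972203e-01,
         8.07488648e+02],
       [ 0.00000000e+00,  0.00000000e+00,  0.00000000e+00,
         1.00000000e+00]])}
scene {'mtx': array([[487.22217918,   0.        , 248.63538738],
       [  0.        , 487.22217918, 191.15511254],
       [  0.        ,   0.        ,   1.        ]]), 'pose': array([[-8.70394257e-01, -4.06991196e-01,  2.77077614e-01,
         8.59496542e+02],
       [ 4.92115124e-01, -7.36714017e-01,  4.63761966e-01,
         3.95750155e+02],
       [ 1.53799255e-02,  5.40009836e-01,  8.41518173e-01,
         7.27676422e+02],
       [ 0.00000000e+00,  0.00000000e+00,  0.00000000e+00,
         1.00000000e+00]])}
{'time_s': 0.1, 'joint_pos': array([-1.27540894e+00,  1.31117787e-01,  1.48919885e+00,  2.50069297e-05,
        1.52299451e+00, -8.54001511e-02]), 'joint_vel': array([-0.00036077, -0.00108606, -0.00271708, -0.00030315, -0.00150587,
       -0.00226557]), 'effort': array([ 1.14813018e-03, -5.70953500e+01, -5.01941371e+01, -1.86504358e-04,
        8.24196817e-03, -1.58864947e-05]), 'ee_pos': array([ 222.87223685, -556.52549729,  230.31449337]), 'eef_rot': array([ 9.81929545e-01,  1.89244895e-01, -7.76301416e-05, -8.55826453e-04]), 'force': array([-0.33270642,  0.48847993, -0.2697957 ]), 'ft_torque': array([ 0.00870146,  0.06880486, -0.02944834]), 'finger_force': 0.0, 'width': 85.41193728389842}
```

View pics/top0.png

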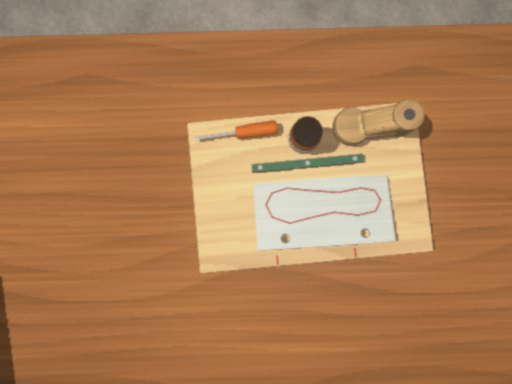

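View pics/scene0.png

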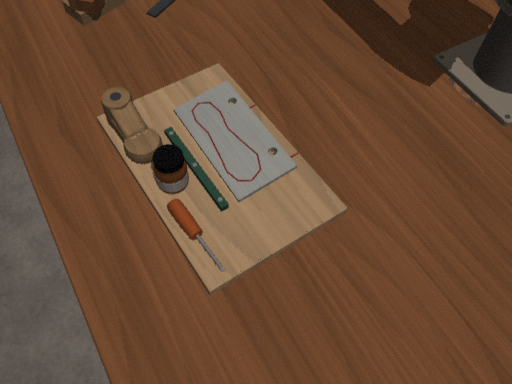

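The top view shows the plate short of the fence (258,166)-(360,158) and shifted right. Its holes are at about (285,238) and (365,233), and the red pin marks at (277,260) and (355,254). The scene view confirms this, with the last, jar and screwdriver behind the fence. Next I measure.

```bash
cat > h.py <<'E'
from rig import *
import cv2,numpy as np
from scipy.spatial.transform import Rotation as R
M=camera_model("top");K=M["mtx"];P=M["pose"]
def world(px,z):
    px=np.atleast_2d(np.float64(px))
    r=np.c_[(px[:,0]-K[0,2])/K[0,0],-(px[:,1]-K[1,2])/K[1,1],-np.ones(len(px))]@P[:3,:3].T
    return (P[:3,3]+r*((np.broadcast_to(z,len(px))-P[2,3])/r[:,2])[:,None])
def blobs(m,amin):
    n,l,s,c=cv2.connectedComponentsWithStats(m.astype(np.uint8))
    return [(l==i,s[i,4],c[i]) for i in range(1,n) if s[i,4]>=amin]
def rect(m):
    b=cv2.minAreaRect(np.argwhere(m)[:,::-1].astype(np.float32)); return b
def fixture(p):
    hsv=cv2.cvtColor(p,cv2.COLOR_RGB2HSV);h,s,v=[hsv[...,i].astype(int) for i in range(3)]
    g=max(blobs((h>60)&(h<100)&(s>90)&(v<130),100),key=lambda b:b[1])
    red=[b for b in blobs(((h<8)|(h>172))&(s>130)&(v>110),8)]
    red=[b[2] for b in red if b[1]<60 and 240<b[2][1]<275 and 200<b[2][0]<430]
    return g,red
def plate(p):
    hsv=cv2.cvtColor(p,cv2.COLOR_RGB2HSV);m=((hsv[...,1]<50)&(hsv[...,2]>110)).astype(np.uint8)
    m[:100]=0
    return max(blobs(cv2.morphologyEx(m,cv2.MORPH_CLOSE,np.ones((3,3))),500),key=lambda b:b[1])
E
cat > m.py <<'E'
from h import *
d=np.load("pics/top0.npz");p,D=d["p"],d["d"]
g,red=fixture(p);print("fence",g[1],g[2],rect(g[0]),"red",red)
f=world(cv2.boxPoints(rect(g[0])),32)[:,:2];print("fence corners",f.round(1))
print("red w",world(red,18).round(1))
b=plate(p);c=cv2.boxPoints(rect(b[0]));print("plate",b[1],c)
# plate top plane from depth
ys,xs=np.nonzero(cv2.erode(b[0].astype(np.uint8),np.ones((5,5))));z=D[ys,xs];ok=z>0
def dep(u,v,z):
    return np.c_[(u-K[0,2])/K[0,0]*z,-(v-K[1,2])/K[1,1]*z,-z]@P[:3,:3].T+P[:3,3]
W=dep(xs[ok],ys[ok],z[ok]);A=np.c_[W[:,:2],np.ones(len(W))];k=np.linalg.lstsq(A,W[:,2],rcond=None)[0];print("plane",k,np.std(A@k-W[:,2]))
q=world(c,30)
for _ in range(3): q=world(c,np.c_[q[:,:2],np.ones(4)]@k)
print("plate corners",q.round(1))
E
python3 m.py
```

```text
Traceback (most recent call last):
  File "m.py", line 3, in <module>
    g,red=fixture(p);print("fence",g[1],g[2],rect(g[0]),"red",red)
          ~~~~~~~^^^
  File "h.py", line 16, in fixture
    g=max(blobs((h>60)&(h<100)&(s>90)&(v<130),100),key=lambda b:b[1])
ValueError: max() iterable argument is empty
```

```bash
sed -i 's/(h>60)&(h<100)&(s>90)&(v<130),100/(h>45)\&(h<110)\&(s>50)\&(v<160),100/' h.py
python3 -c "
from h import *
p=np.load('pics/top0.npz')['p'];q=cv2.cvtColor(p,cv2.COLOR_RGB2HSV)
for u,v in((280,165),(330,162),(278,260),(277,260),(355,254),(300,180),(320,230)):print(u,v,p[v,u],q[v,u])"
python3 m.py
```

```text
280 165 [ 92 124  95] [ 63  66 124]
330 162 [ 86 120  93] [ 66  72 120]
278 260 [217 144 106] [ 10 130 217]
277 260 [214 120  90] [  7 148 214]
355 254 [202 109  84] [  6 149 202]
300 180 [224 218 189] [ 25  40 224]
320 230 [215 217 203] [ 34  16 217]
fence 614 [307.38925081 162.94462541] ((307.2573547363281, 162.9517059326172), (7.252895832061768, 91.44337463378906), 84.5596694946289) red []
fence corners [[ 6.856e+02  1.300e+00]
 [ 6.968e+02 -1.617e+02]
 [ 6.838e+02 -1.624e+02]
 [ 6.726e+02  4.000e-01]]Traceback (most recent call last):
  File "m.py", line 5, in <module>
    print("red w",world(red,18).round(1))
                  ~~~~~^^^^^^^^
  File "h.py", line 7, in world
    r=np.c_[(px[:,0]-K[0,2])/K[0,0],-(px[:,1]-K[1,2])/K[1,1],-np.ones(len(px))]@P[:3,:3].T
             ~~^^^^^
IndexError: index 0 is out of bounds for axis 1 with size 0
```

```bash
sed -i 's/((h<8)|(h>172))&(s>130)&(v>110),8/(p[...,0].astype(int)-p[...,1]>78)\&(v>150),4/; s/(h>45)&(h<110)&(s>50)&(v<160),100/(p[...,1].astype(int)-p[...,0]>5)\&(v<190),100/' h.py
sed -i 's/b\[1\]<60/b[1]<90/' h.py
python3 m.py
```

```text
fence 826 [307.30266344 162.86561743] ((307.13934326171875, 162.9629364013672), (7.916560173034668, 110.54740142822266), 84.5596694946289) red [array([354.8, 251.9]), array([276.8, 258.9])]
fence corners [[ 685.    18.5]
 [ 698.6 -178.5]
 [ 684.3 -179.2]
 [ 670.8   17.6]]
red w [[ 524.1 -161.5   18. ]
 [ 515.3  -21.7   18. ]]
plate 9069 [[252.92485 182.8717 ]
 [390.64606 173.69028]
 [395.14606 241.19028]
 [257.42487 250.3717 ]]
plane [-1.25030616e-01 -7.10983463e-03  1.07759573e+02] 1.3522527408270362
plate corners [[ 652.1   17.3   26.1]
 [ 662.  -229.8   26.6]
 [ 542.4 -227.    41.6]
 [ 532.8   12.5   41.1]]
```

Fixture origin is about (617,-85), yaw 0.066. The plate sits at about (-21,-20) mm in the fixture, with relative yaw -0.026. First I square it against the fence with open fingers.

```bash
cat >> h.py <<'E'
yaw=.066;O=np.array([617.,-85.]);c,s=np.cos(yaw),np.sin(yaw)
Q=[np.cos(yaw/2),np.sin(yaw/2),0,0]
def w(x,y,z): return [O[0]+c*x-s*y,O[1]+s*x+c*y,z]
def loc():
    e=get_state();d=np.array(e["ee_pos"][:2])-O
    return np.round([c*d[0]+s*d[1],-s*d[0]+c*d[1],e["ee_pos"][2],*e["force"],e["time_s"]],1)
def shot(n):
    p,D=read_camera("top");cv2.imwrite(f"pics/{n}.png",cv2.resize(p[90:290,180:440,::-1],None,fx=3,fy=3,interpolation=cv2.INTER_CUBIC));return p,D
def meas(p,D):
    m=plate(p)[0]; c4=cv2.boxPoints(rect(m))
    ys,xs=np.nonzero(cv2.erode(m.astype(np.uint8),np.ones((5,5))));z=D[ys,xs]
    W=np.c_[(xs-K[0,2])/K[0,0]*z,-(ys-K[1,2])/K[1,1]*z,-z]@P[:3,:3].T+P[:3,3]
    A=np.c_[W[:,:2],np.ones(len(W))];k=np.linalg.lstsq(A,W[:,2],rcond=None)[0]
    q=world(c4,30)
    for _ in range(3): q=world(c4,np.c_[q[:,:2],np.ones(4)]@k)
    d=q[:,:2]-O; L=np.c_[d@[c,s],d@[-s,c]]; i=np.argsort(L[:,1]);r,l=L[i[:2]].mean(0),L[i[2:]].mean(0)
    print("plate centre",L.mean(0).round(1),"relyaw",round(float(np.arctan2(-(l-r)[0],(l-r)[1])),3),"tilt",k[:2].round(3),"zc",q[:,2].mean().round(1))
E
python3 - <<'E'
from h import *
move_pose(w(-107,-20,120),Q);print(loc())
move_straight(w(-107,-20,55),vel=120)
print(move_straight(w(-107,-20,0),vel=30,f_stop=5),loc())
z=get_state()["ee_pos"][2]+3.5
move_straight(w(-107,-20,z),vel=30)
print(move_straight(w(-65,-20,z),vel=25,f_stop=10),loc())
meas(*shot("a"))
E
```

```text
[-106.9  -20.8  120.3    0.4   -0.9   -0.5    2.1]
True [-107.1  -20.     4.8   -0.9    0.7    5.2    4.2]
True [-69.2 -20.    7.4   0.4   0.1   0.4   6. ]
plate centre [  2.1 -20.5] relyaw -0.005 tilt [-2.538 -0.257] zc 126.8
```

View pics/a.png

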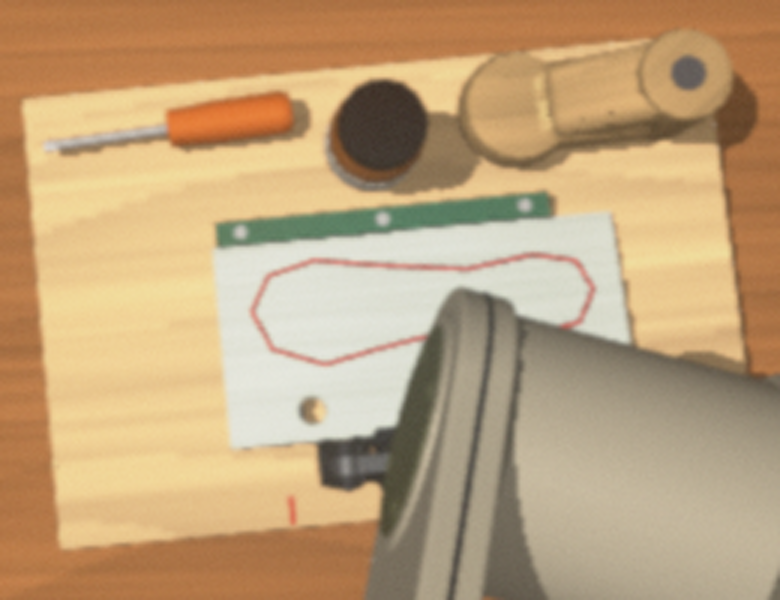

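The plate is now flush on the fence. The left hole at (313,410) in the crop is still about 17-20 mm right of the pin line. Next I push left from the right edge with closed fingers.

Run:
```python
from h import *
x,y,z=loc()[:3]
move_straight(w(x-12,-20,z),vel=60)
move_straight(w(x-12,-20,110),vel=150)
grip(0,30)
move_pose(w(-1,-176,110),Q)
move_straight(w(-1,-176,22),vel=100);print(loc())
print(move_straight(w(1,-143,22),vel=25,f_stop=10),loc())
meas(*shot("b"))
```

```text
[  -0.3 -176.4   23.    -0.8    0.2    0.5    9.7]
False [ 9.000e-01 -1.432e+02  2.200e+01 -1.600e+00 -4.500e+00 -1.000e-01
  1.120e+01]
plate centre [  8.7 -12.7] relyaw 0.005 tilt [-0.204  0.071] zc 33.7
```

View pics/b.png

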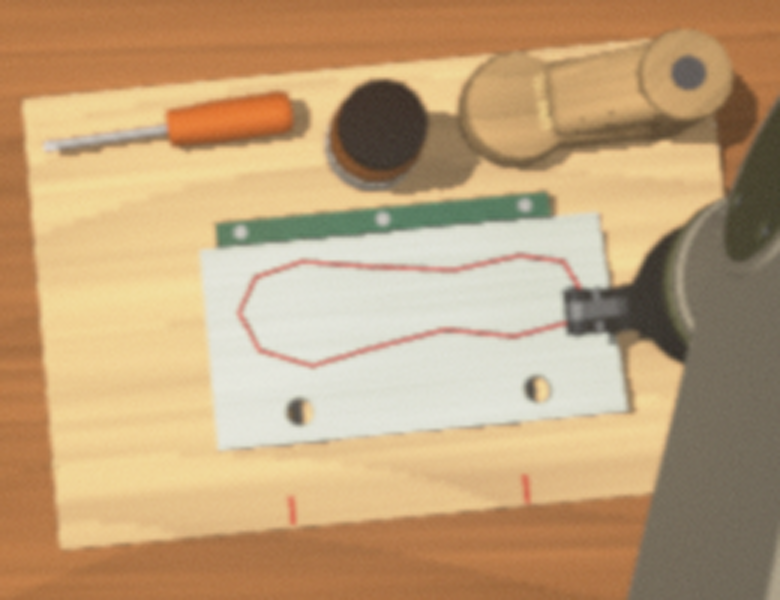

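The plate slid about 8 mm left, still along the fence. The left hole at (300,411) has about 12 mm to go, so I keep pushing until the pins stop it.

Run:
```python
from h import *
print(move_straight(w(2,-128.5,22),vel=18,f_stop=9),loc())
x,y,z=loc()[:3]
move_straight(w(x,y-12,z),vel=60)
move_straight(w(x,y-25,120),vel=150)
move_pose(w(-60,-330,200),Q)
meas(*shot("c"));print(loc())
```

```text
False [ 2.100e+00 -1.283e+02  2.200e+01  1.000e+00 -8.000e-01 -1.000e-01
  1.220e+01]
plate centre [ 7.9 -2.3] relyaw 0.006 tilt [-0.1    0.069] zc 28.8
[-5.960e+01 -3.278e+02  1.980e+02  3.000e-01  0.000e+00 -2.000e-01
  1.420e+01]
```

View pics/c.png

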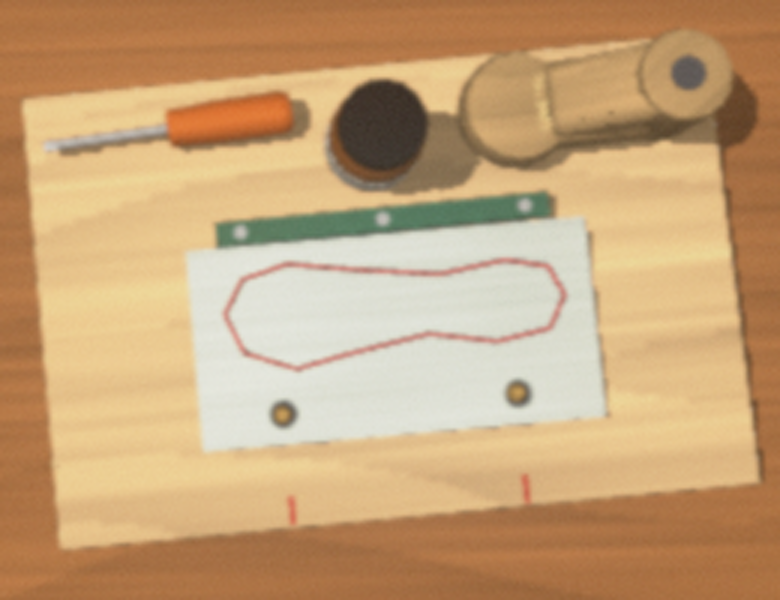

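Both pins, at (284,414) and (517,393), are centred in their holes. A quick depth check for flatness comes before hand-in.

Run:
```python
from h import *
Ds=np.median([read_camera("top")[1] for _ in range(4)],0)
def pts(pl):
    m=np.zeros(Ds.shape,np.uint8);cv2.fillPoly(m,[np.int32(np.array(pl)/3+[180,90])],1)
    ys,xs=np.nonzero(m);z=Ds[ys,xs]
    return np.c_[(xs-K[0,2])/K[0,0]*z,-(ys-K[1,2])/K[1,1]*z,-z]@P[:3,:3].T+P[:3,3]
for pl in ([[200,264],[575,236],[590,406],[215,436]],[[50,240],[170,230],[185,500],[70,515]]):
    W=pts(pl);A=np.c_[W[:,:2]-W[:,:2].mean(0),np.ones(len(W))];k=np.linalg.lstsq(A,W[:,2],rcond=None)[0];print(k.round(4))
```

```text
[2.90000e-03 5.00000e-04 2.61784e+01]
[-1.80000e-03 -6.00000e-03  1.83711e+01]
```

Flat: the plate top is at 26.2 mm and the board at 18.4 mm.

```bash
python3 -c "
from rig import *
print(hand_in())"
```

```text
the job is handed in; nothing more can be done
None
```

The plate is seated flat with both holes over their pins by the camera check, the last, jar and screwdriver look unmoved, and the job is handed in (no verdict was returned).

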